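Lock the lamp module into the oblique illuminator

ROBOT

A 6-joint arm with a two-finger parallel gripper is mounted at the origin on the work surface. World frame = base frame: x ahead of the robot, y to its left, z up, the work surface at z = 0. Lengths are in m, angles in rad, forces in N, time in s.
With the tool pointing down it reaches from about 0.3 to 0.775 m from the base axis. Payload 14.6 kg.
Tool frame: the origin (TCP) lies between the finger pads; the fingertips stand 17 mm ahead of it and the grasp point (between the pads) lies 2 mm behind it (r.tips_ahead is the distance from the TCP to the fingertips, in m); x points along the fingers, y is the direction in which the jaws open and shut, and the axes are right-handed (so a half turn about x gives the same grasp; the last joint's range is limited). The gripper opens to 94 mm and grips with 3 to 60 N. Pads are 16 mm wide; open, the fingers measure 119 mm over their backs; the gripper's body (75 mm by 177 mm) begins 78 mm behind the grasp point.
Start: joints at [1.144, 0.3, 1.521, -0, 1.321, -0.067], TCP at [0.194, 0.515, 0.222] pointing down, gripper open.
Joint ranges: [-3.03, 3.03], [-0.79, 2.21], [0.23, 2.52], [-1.04, 4.18], [0, 3.07], [-2.55, 2.55]. Speed limits (rad/s): [2.22, 2.22, 2.57, 3.14, 3.14, 3.14].

INTERFACE

Orientations are given as a 3x3 rotation matrix whose columns are the frame's x, y, z axes.
In Python, from cell import r gives the robot as it stands. The module is installed in compiled form; this text tells all that it offers.
- The arm moves only by the tool move_arm, never from a script. Its argument "moves" is a list that holds one entry, the list of rows, each a list of 7 numbers: the turn, a rotation vector about the world's x, y, z in degrees, then the shift along the world's x, y, z in cm, then the gripper's target within -1 to 1 (shut at 1, half-way at 0, fully open at -1). A call has exactly 10 rows; each row is the pose to reach, as a shift and turn from the pose commanded when the call began; what a row does not reach only later rows make up. A row lasts 1/12 s, in which the tool goes at most 41.7 mm and 7.16 degrees, less where a joint would pass 70% of its speed; a pose out of reach is approached as far as the arm can. A call with a gripper value outside its range is refused whole. The fingers move at their own pace and stop on an object; "squeeze" is the grip in N (left out, the last holds). Time passes only in rows, so rows that repeat a pose let the fingers close, or fill a call up. It gives the time, the measured TCP pose, the force and the opening at its end, in the units of the state.
- r.state(): the state, without advancing time (a new reading comes with each control period).
- r.read_camera(name): name is "scene" or "top" or "wrist"; returns a dict with "color" (384x512x3 uint8, blue, green, red), "mtx" (3x3 intrinsics, pixels), "dist_coeffs" ([k1, k2, p1, p2, k3] as OpenCV has them; the pictures are not rectified), "xyz" and "rotation" of the camera in the world. Camera axes: x right, y down, z forward; pixel columns grow to the right and rows downward; lengths in m; the calibration is good to about 2 mm. A picture is of the moment at which its call begins. There is no depth.
- r.sign_off(): hands the job in, once; it reports no verdict.
The state is a dict: "time_s": time; "q": joint angles; "dq": joint speeds; "tau": joint torques, N m; "position": TCP position; "ee_rot": TCP orientation; "ft_force": force on the tool from outside, world axes, zero at the start; "moment": the same for the moment, N m; "width": opening from 0.0 (shut) to 1.0 (fully open).
Only numpy, scipy, OpenCV 4.12 (cv2) and the standard library are available. Lean on these libraries where they do the work, as an engineer would, in place of code of your own. Each camera call takes 0.05 s, during which the arm holds its last target.

TASK

Take the lamp module (the one with the flat thumb wing) out of its holder and fit it in the tilted lamp head of the illuminator: set its two cross pins in the two entry slots, push it in against the spring, turn it about a quarter turn clockwise as seen from above, and let the spring push it back so that its pins seat in their notches. Leave it locked there and let go; leave the dust plug, the jar, and the tray where they are.

Things in the scene. Friction and masses are not known exactly. Their poses are not given: they have to be found in the camera images.
- lamp: Loose lamp module, 0.10 to 0.15 kg, 86 mm tall, upright in one of the holder's two pockets. Origin: centre of the nose's end face; z up its axis. Aluminium barrel 28 mm in diameter, z 0 to 44 mm (nose chamfered 3 to 4 mm), with two cross pins; black flange, 38 mm in diameter, z 44 to 48; then the black thumb wing. A half turn about z leaves it the same.
- lamp_wing (a point): Centre of the lamp's thumb wing, the part to grip: a flat block 40 mm long along the lamp's x, 16 mm thick along its y, 38 mm high (lamp z 48 to 86 mm; this point at 67). It lies in line with the pins. At the start it points within 0.4 rad of the holder's x axis (either way).
- lamp_pins (a point): Middle of the lamp's cross pins, on its axis at z = 20 mm: round steel pins 6 mm thick along the lamp's +x and -x, ending 20 mm from the axis.
- socket: Fixed bayonet bore, 31 mm wide, in the lamp head (60 mm outside). Origin: centre of its mouth, 200 mm above the bench; z points out along the bore, 35 degrees from vertical, leaning back towards the robot. Its x axis runs through the two 12 mm wide entry slots at +x and -x in a lip 14 mm thick. A flat sprung plunger meets the lamp's nose 26 mm deep: 4 N at first, rising 0.28 N per mm.
- socket_turn (a point): On the bore's axis, 39.5 mm below the mouth: where the lamp's origin is when pushed in for turning (free to turn from 37 to 42 mm deep, 42 is a hard stop; about 7 to 8.5 N). The pins are then below the lip and turn only clockwise seen from outside (negative about socket z), from the entry slots to a stop at about 86 degrees.
- socket_seat (a point): On the bore's axis, 31 mm below the mouth: where the lamp's origin is when seated. Its pins then sit in notches 6 mm high in the lip's underside, centred 80 degrees clockwise from the entry slots (good within 6 degrees), held up by the spring; the flange stands 13 mm clear of the rim. Unlocked, the lamp merely stands on the plunger, 5 mm higher.
- stand: Fixed stand of the illuminator: grey base plate 200 x 170 x 14 mm with a black stage, and an 18 mm post at its +y side that carries the grey lamp head; post and clamp end below the mouth. Origin on the bench straight below the mouth; the head's upper end leans to its -x. The entry slots are turned +40 degrees about the bore (anticlockwise from above) from the plane of the lean.
- holder: Fixed grey holder block 75 x 190 x 22 mm, long along its y, origin at the centre of its underside. Two round pockets, 31 mm wide, 14 mm deep (floor 8 mm above the bench), at y = +55 and -55 mm: the lamp stands in one, the dust plug in the other.
- plug: Bystander: loose black dust plug, 60 mm tall, 38 mm at its flange, no pins, a round knob 24 mm in diameter in place of a wing. Origin at the centre of its underside.
- jar: Bystander: closed amber glass jar, 52 mm in diameter, 75 mm tall, upright on the bench. Origin at the centre of its underside.
- tray: Bystander: open black compartment tray 110 x 150 x 22 mm on the bench. Origin at the centre of its underside.
Things that resemble listed ones, but are neither listed nor needed, are in the scene too. Leave any purple or yellow look-alike of the lamp alone.

How it is judged:
By the outcome, as a careful person would: the job done as asked, in the order asked, and still so for the second after the job is handed in, with the robot touching nothing.
It also fails if it takes over 58 s, if anything falls off the work surface, if the arm or the gripper's body presses on something with over 40 N, if the wrist force passes 120 N, or if a joint passes its speed limit or range.

## Working session

There is one attempt and no reset: what is moved stays moved. The work goes in short steps, Python scripts to look and compute and a tool call to move; the robot and the scene stay as the last step left them, time stands still between calls to the robot, and variables do not carry over. Pictures are saved under pics/ and viewed, and the job is handed in when it is done.

Besides the shell and the picture viewer there is one more tool, called after "Emit:" as name([rows], argument=value, ...), one row to a line, values as JSON. move_arm: Moves the arm, as the interface text tells. Its arguments: {"type":"object","properties":{"moves":{"type":"array","items":{"type":"array","items":{"type":"array","items":{"type":"number"}}}},"squeeze":{"type":"number"}},"required":["moves"]}

```bash
mkdir -p pics
python3 - <<'E'
from cell import r
import cv2,numpy as np
for n in ["scene","top","wrist"]:
    d=r.read_camera(n); cv2.imwrite(f"pics/{n}0.png",d["color"])
    np.savez(f"{n}0.npz",**{k:np.array(d[k]) for k in ["color","mtx","dist_coeffs","xyz","rotation"]})
    print(n,np.round(d["mtx"],1).tolist(),d["dist_coeffs"],np.round(d["xyz"],4),np.round(d["rotation"],3).tolist())
s=r.state();print(s)
E
```

```text
scene [[475.0, 0.0, 258.7], [0.0, 475.0, 189.1], [0.0, 0.0, 1.0]] [-0.02538487  0.          0.          0.          0.        ] [1.4749 0.4754 0.8348] [[-0.464, 0.506, -0.727], [0.886, 0.275, -0.374], [0.011, -0.818, -0.576]]
top [[469.6, 0.0, 256.9], [0.0, 469.6, 199.0], [0.0, 0.0, 1.0]] [-0.18882571  0.          0.          0.          0.        ] [0.3561 0.0532 1.5968] [[-0.008, -0.99, 0.144], [-1.0, 0.007, -0.01], [0.009, -0.144, -0.99]]
wrist [[306.3, 0.0, 255.2], [0.0, 306.3, 190.7], [0.0, 0.0, 1.0]] [-0.00691839  0.          0.          0.          0.        ] [0.1319 0.5382 0.3838] [[0.353, 0.91, 0.217], [0.936, -0.343, -0.082], [-0.0, 0.232, -0.973]]
{'time_s': 0.15, 'q': array([ 1.14438776e+00,  3.00335247e-01,  1.52142677e+00,  2.56152561e-05,
        1.32070520e+00, -6.66115405e-02]), 'dq': array([-0.00036893, -0.00246635, -0.00070989, -0.00092475,  0.00173811,
       -0.00037541]), 'tau': array([-4.84899954e-05, -5.31962335e+01, -3.52817667e+01,  7.08357082e-02,
        2.36106635e-02, -7.00762985e-05]), 'position': array([0.19357358, 0.51461524, 0.22202613]), 'ee_rot': array([[-3.84319463e-04,  3.52090036e-01,  9.35966057e-01],
       [-7.85989244e-04,  9.35965730e-01, -3.52090236e-01],
       [-9.99999617e-01, -8.70974384e-04, -8.29708657e-05]]), 'ft_force': array([-0.29183202,  0.02420218, -0.28085185]), 'moment': array([ 0.00589597, -0.02106102, -0.02525039]), 'width': 1.0007840998958828}
```

View pics/scene0.png

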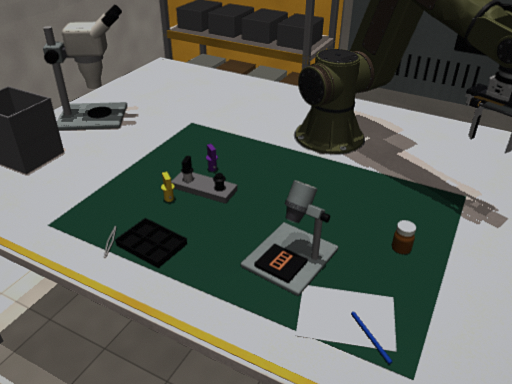

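View pics/top0.png

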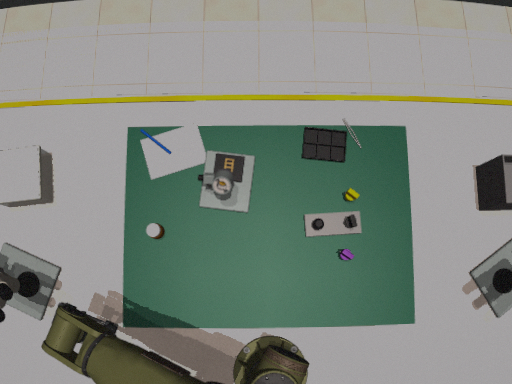

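View pics/wrist0.png

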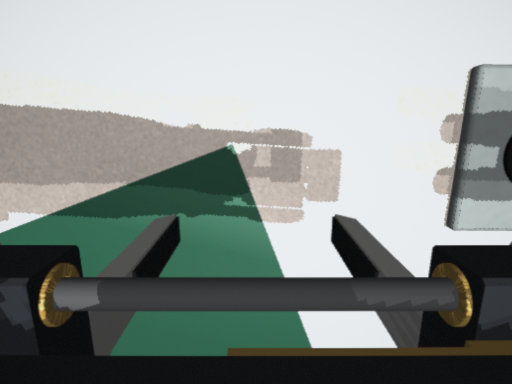

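The top view shows the stand at (227,181), with the lamp head at (222,185). The holder is at (333,223), with the lamp near (350,222) and the plug near (318,224). The yellow look-alike is at (351,195) and the purple one at (346,255). I'll zoom in next.

```bash
cat > h.py <<'E'
import numpy as np,cv2
def load(n): return dict(np.load(n+".npz"))
def ray(d,uv):
    p=cv2.undistortPoints(np.array([[uv]],float),d["mtx"],d["dist_coeffs"])[0,0]
    v=d["rotation"]@np.array([p[0],p[1],1]); return np.array(d["xyz"]).ravel(),v/np.linalg.norm(v)
def onplane(d,uv,z):
    o,v=ray(d,uv); return o+v*(z-o[2])/v[2]
def tri(rs):
    A=np.zeros((3,3));b=np.zeros(3)
    for o,v in rs:
        P=np.eye(3)-np.outer(v,v);A+=P;b+=P@o
    x=np.linalg.solve(A,b);return x,[np.linalg.norm((np.eye(3)-np.outer(v,v))@(x-o)) for o,v in rs]
def proj(d,X):
    R=np.array(d["rotation"]).T;t=-R@np.array(d["xyz"]).ravel()
    return cv2.projectPoints(np.array(X,float).reshape(-1,1,3),cv2.Rodrigues(R)[0],t,d["mtx"],d["dist_coeffs"])[0].reshape(-1,2)
def snap(n,tag):
    from cell import r
    d=r.read_camera(n); d={k:np.array(d[k]) for k in ["color","mtx","dist_coeffs","xyz","rotation"]}
    np.savez(tag+".npz",**d); cv2.imwrite(f"pics/{tag}.png",d["color"]); return d
def crop(d,x0,y0,x1,y1,s,name):
    im=np.array(d["color"])[y0:y1,x0:x1]; im=cv2.convertScaleAbs(im,alpha=1.6,beta=15)
    cv2.imwrite(f"pics/{name}.png",cv2.resize(im,None,fx=s,fy=s,interpolation=cv2.INTER_CUBIC))
E
python3 - <<'E'
from h import *
t=load("top0");s=load("scene0")
crop(t,190,140,270,220,7,"c1");crop(t,290,180,390,270,7,"c2");crop(s,150,130,250,220,7,"c3");crop(s,240,170,350,290,5,"c4")
for n,uv,z in [("holder",(333,223),.022),("lamp",(350,222),.09),("plug",(318,224),.06),("head",(222,185),.2),("jar",(155,231),.07)]:
    print(n,onplane(t,uv,z).round(3))
E
```

```text
holder [ 0.501 -0.219  0.022]
lamp [ 0.498 -0.263  0.09 ]
plug [ 0.495 -0.163  0.06 ]
head [0.603 0.145 0.2  ]
jar [0.475 0.373 0.07 ]
```

View pics/c1.png

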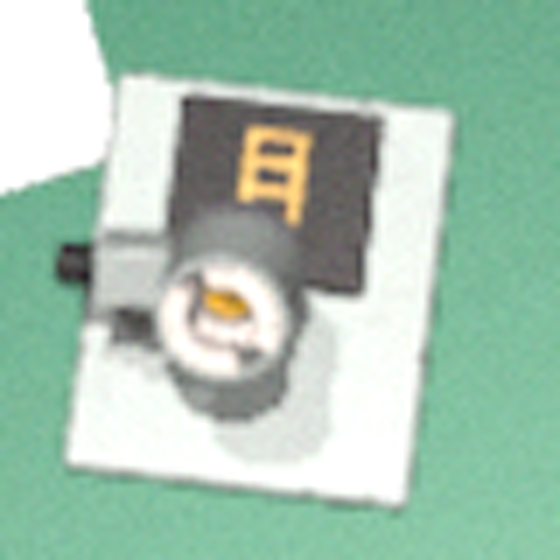

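View pics/c2.png

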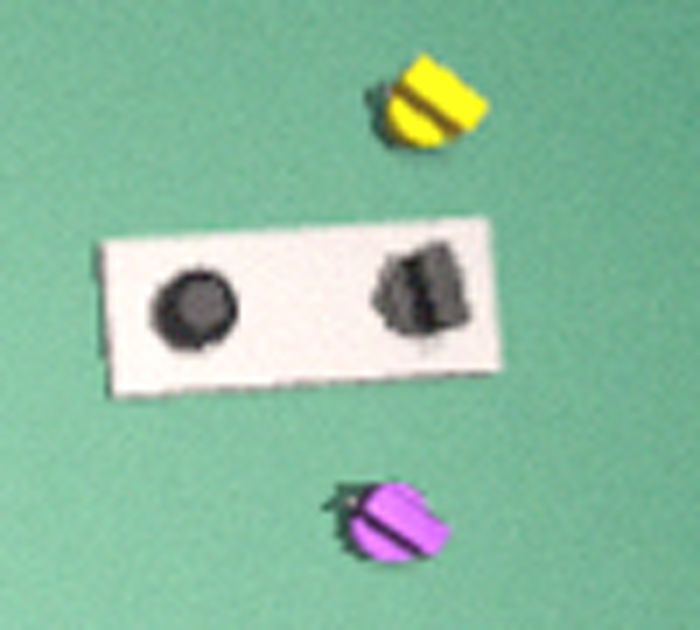

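View pics/c3.png

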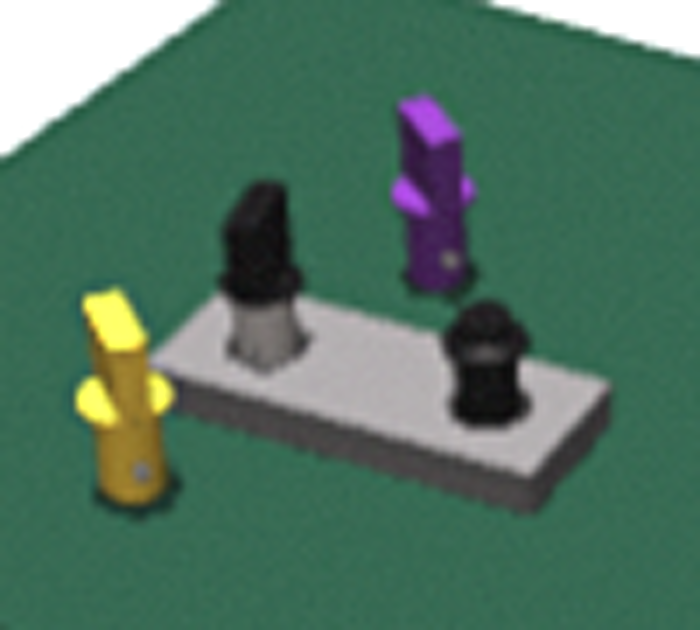

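View pics/c4.png

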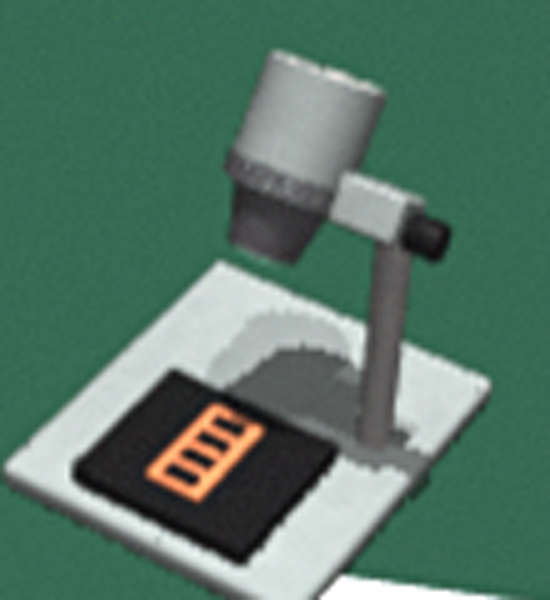

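Run:
```python
from h import *
t=load("top0");s=load("scene0")
C=[onplane(t,(190+a/7,140+b/7),.014) for a,b in [(118,75),(455,112),(405,505),(68,465)]]
C=np.array(C);print(C.round(4),C.mean(0).round(4))
for a,b in [(0,3),(1,2),(1,0),(2,3)]:
    v=C[a]-C[b];print(np.linalg.norm(v).round(4),np.degrees(np.arctan2(v[1],v[0])).round(1))
print(tri([ray(t,(222.6,184.3)),ray(s,(305.8,185))]),onplane(t,(222.6,184.3),.2))
H=np.array([onplane(t,(290+a/7,180+b/7),.022) for a,b in [(103,243),(488,218),(502,370),(115,397)]])
print(H.round(4),H.mean(0))
for a,b in [(0,1),(3,2),(0,3),(1,2)]:
    v=H[a]-H[b];print(np.linalg.norm(v).round(4),np.degrees(np.arctan2(v[1],v[0])).round(1))
```

```text
[[0.757  0.2101 0.014 ]
 [0.7368 0.0432 0.014 ]
 [0.5417 0.0689 0.014 ]
 [0.5623 0.2327 0.014 ]] [0.6495 0.1387 0.014 ]
0.196 -6.6
0.1968 -7.5
0.1681 -96.9
0.1651 -97.2
(array([0.60378182, 0.14748595, 0.19802828]), [np.float64(0.00473162661754018), np.float64(0.004731626617540283)]) [0.6050716  0.14292141 0.2       ]
[[ 0.5306 -0.1234  0.022 ]
 [ 0.5411 -0.3128  0.022 ]
 [ 0.4668 -0.317   0.022 ]
 [ 0.456  -0.1276  0.022 ]] [ 0.49861263 -0.22020378  0.022     ]
0.1897 93.2
0.1897 93.2
0.0746 3.3
0.0744 3.3
```

```bash
cat >> h.py <<'E'
from scipy.spatial.transform import Rotation as Ro
SY=np.radians(-7.0); SM=np.array([.605,.144,.2])
def sockR(SY=None):
    SY=globals()['SY'] if SY is None else SY
    return Ro.from_euler('z',SY).as_matrix()@Ro.from_euler('y',-35,degrees=True).as_matrix()@Ro.from_euler('z',40,degrees=True).as_matrix()
def toolR(lampR): # tool x=-lamp z, tool z=lamp x
    x=-lampR[:,2]; z=lampR[:,0]; return np.stack([x,np.cross(z,x),z],1)
def rel(Rt,pt):
    from cell import r
    s=r.state(); rv=Ro.from_matrix(Rt@np.array(s["ee_rot"]).T).as_rotvec(degrees=True)
    print("t",round(s["time_s"],2),"rv deg",rv.round(2),round(np.linalg.norm(rv),1),"shift cm",((pt-s["position"])*100).round(2),"q",np.round(s["q"],2),"F",np.round(s["ft_force"],1),"w",round(s["width"],3))
E
python3 - <<'E'
from h import *
S=sockR();print(S.round(3))
rel(toolR(S),SM+.12*S[:,2])
E
```

```text
[[ 0.701 -0.429 -0.569]
 [ 0.562  0.825  0.07 ]
 [ 0.439 -0.369  0.819]]
t 0.15 rv deg [-20.13 -30.14  51.9 ] 63.3 shift cm [ 34.31 -36.22   7.63] q [ 1.14  0.3   1.52  0.    1.32 -0.07] F [-0.3  0.  -0.3] w 1.001
```

Emit:
move_arm([
  [[-2,-3,5.2,2.8,-3,2,-1],[-4,-6,10.4,5.7,-6,4,-1],[-6,-9,15.6,8.5,-9,6,-1],[-8,-12,20.8,11.4,-12,7.6,-1],[-10,-15,26,14.2,-15,7.6,-1],[-12,-18,31,17,-18,7.6,-1],[-14,-21,36,20,-21,7.6,-1],[-16,-24,41.5,22.8,-24,7.6,-1],[-18,-27,46.7,25.7,-27,7.6,-1],[-20.1,-30.1,51.9,28.5,-30.1,7.6,-1]],
])

```text
time_s: 0.98
position: [0.4703, 0.2224, 0.2987]
ee_rot: [[0.571, -0.433, 0.697], [-0.069, 0.822, 0.566], [-0.818, -0.371, 0.44]]
ft_force: [1.5, 0.6, -0.0]
width: 0.998
```

Run:
```python
from h import *
S=sockR()
rel(toolR(S),SM+.12*S[:,2])
```

```text
t 0.98 rv deg [ 0.11  0.1  -0.29] 0.3 shift cm [ 6.64 -7.01 -0.04] q [ 0.54 -0.06  1.85 -0.47  0.9  -1.4 ] F [ 1.5  0.6 -0. ] w 0.998
```

Emit:
move_arm([
  [[0,0,0,2.5,-2.5,0,-1],[0,0,0,5.0,-5.0,0,-1],[0,0,0,5.8,-6.1,0,-1],[0,0,0,5.8,-6.1,0,-1],[0,0,0,5.8,-6.1,0,-1],[0,0,0,5.8,-6.1,0,-1],[0,0,0,5.8,-6.1,0,-1],[0,0,0,5.8,-6.1,0,-1],[0,0,0,5.8,-6.1,0,-1],[0,0,0,5.8,-6.1,0,-1]],
])

```text
time_s: 1.82
position: [0.5272, 0.1634, 0.2985]
ee_rot: [[0.568, -0.431, 0.701], [-0.069, 0.824, 0.562], [-0.82, -0.367, 0.439]]
ft_force: [0.3, -0.1, 0.5]
width: 0.999
```

Run:
```python
from h import *
S=sockR()
rel(toolR(S),SM+.12*S[:,2])
d=snap("wrist","w1")
print(proj(d,[SM,SM+S[:,0]*.02,SM+S[:,1]*.0155]).round(1))
```

```text
t 1.82 rv deg [-0.05 -0.07 -0.07] 0.1 shift cm [ 0.95 -1.1  -0.02] q [ 0.35 -0.01  1.81 -0.36  0.83 -1.62] F [ 0.3 -0.1  0.5] w 0.999
[[241.6 188.9]
 [241.8 208.8]
 [257.7 188.9]]
```

View pics/w1.png

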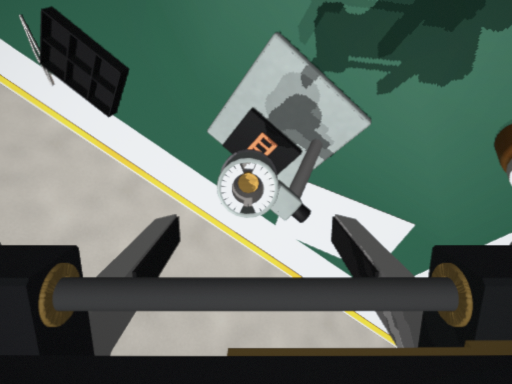

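The wrist view shows the socket ring at about (248,186), with slots above and below the centre. I'll zoom in to measure it.

Run:
```python
from h import *
d=load("w1")
crop(d,208,146,288,226,7,"c5")
```

```text
(no output)
```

View pics/c5.png

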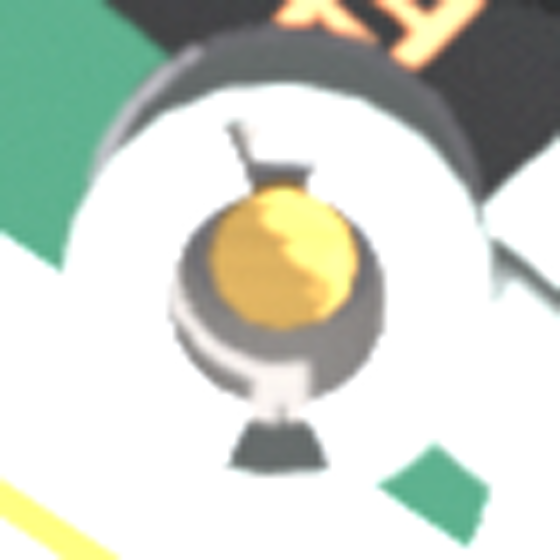

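Run:
```python
from h import *
d=load("w1");S=sockR()
M=onplane(d,(247.4,187.9),.2);print(M)
rel(toolR(S),M+.12*S[:,2])
# slots angle: cast on mouth plane
def onmouth(uv,dep=0):
    o,v=ray(d,uv);n=S[:,2];return o+v*(n@(M-dep*n-o))/(n@v)
for a,b in [(281,165),(278,470),(250,165),(312,165),(230,468),(327,468)]:
    print((S.T@(onmouth((208+(a+.5)/7-.5,146+(b+.5)/7-.5))-M)*1000).round(1))
```

```text
[0.59932828 0.14793723 0.2       ]
t 1.87 rv deg [-0.05 -0.07 -0.05] 0.1 shift cm [ 0.38 -0.69 -0.02] q [ 0.35 -0.01  1.81 -0.36  0.83 -1.62] F [-0.1  0.2 -0.3] w 0.998
[-18.1   0.4   0. ]
[24.7 -0.3  0. ]
[-18.1  -3.8   0. ]
[-18.1   4.6   0. ]
[24.4 -6.9 -0. ]
[24.4  6.5  0. ]
```

Run:
```python
from h import *
d=load("w1");im=d["color"][146:226,208:288]
im=(255*(im/255.)**1.0).astype(np.uint8)
cv2.imwrite("pics/c6.png",cv2.resize(im,None,fx=7,fy=7,interpolation=cv2.INTER_LANCZOS4))
```

```text
(no output)
```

View pics/c6.png

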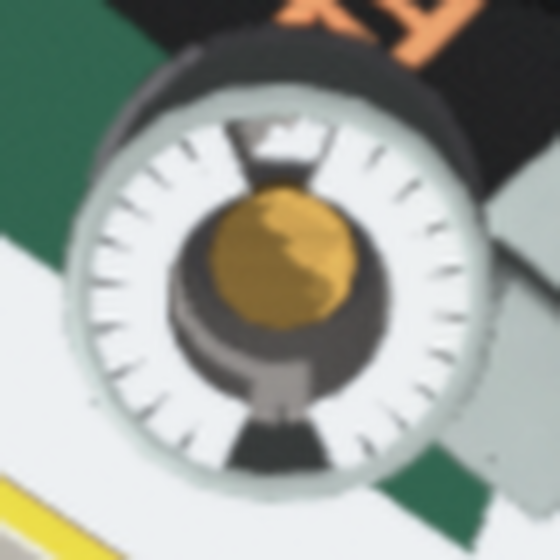

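```bash
cat >> h.py <<'E'
def dial(d,c,w=40,thr=222):
    x0,y0=int(c[0]-w),int(c[1]-w)
    im=d["color"][y0:y0+2*w,x0:x0+2*w].min(2)
    im=cv2.resize(im,None,fx=4,fy=4,interpolation=cv2.INTER_CUBIC)
    m=(im>thr).astype(np.uint8)
    n,l,st,ce=cv2.connectedComponentsWithStats(m)
    # components within ring radius of center
    yy,xx=np.mgrid[:m.shape[0],:m.shape[1]]
    ctr=np.array([4*(c[0]-x0),4*(c[1]-y0)])
    return m,l,st,ce,x0,y0
E
python3 - <<'E'
from h import *
d=load("w1");m,l,st,ce,x0,y0=dial(d,(248,188))
print(st.tolist())
cv2.imwrite("pics/m1.png",m*255)
E
```

```text
[[0, 0, 320, 320, 71418], [150, 62, 34, 19, 410], [180, 65, 87, 193, 6934], [54, 66, 85, 191, 6684], [0, 131, 320, 189, 16954]]
```

View pics/m1.png

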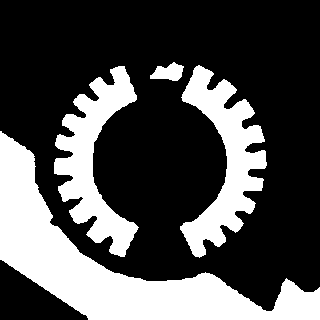

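```bash
cat >> h.py <<'E'
def sockmeas(d,c,w=40,thr=222):
    m,l,st,ce,x0,y0=dial(d,c,w,thr)
    ids=[i for i in range(1,len(st)) if st[i,4]>2500 and st[i,0]>0 and st[i,1]>0 and st[i,0]+st[i,2]<8*w and st[i,1]+st[i,3]<8*w]
    mm=np.isin(l,ids).astype(np.uint8)
    cs,_=cv2.findContours(mm,cv2.RETR_EXTERNAL,cv2.CHAIN_APPROX_NONE)
    P=np.concatenate([q[:,0] for q in cs]).astype(float)
    c0=(P.min(0)+P.max(0))/2
    for it in range(3):
        V=P-c0;a=np.degrees(np.arctan2(V[:,1],V[:,0]));rr=np.hypot(*V.T)
        out=[];inn=[]
        for b in range(-180,180,3):
            k=np.where((a>=b)&(a<b+3))[0]
            if len(k): out.append(k[np.argmax(rr[k])]);inn.append(k[np.argmin(rr[k])])
        def fit(ix,lim):
            ix=np.array(ix);md=np.median(rr[ix]);ix=ix[abs(rr[ix]/md-1)<lim];return cv2.fitEllipse(P[ix].astype(np.float32))
        eo=fit(out,.06);ei=fit(inn,.08); c0=(np.array(eo[0])+np.array(ei[0]))/2
    cv=lambda q:((q[0]+.5)/4-.5+x0,(q[1]+.5)/4-.5+y0)
    print("ids",ids,"outer",np.round(cv(eo[0]),2),np.round(eo[1],1),"inner",np.round(cv(ei[0]),2),np.round(ei[1],1))
    S=sockR();n=S[:,2]
    M=onplane(d,cv(c0),.2)
    pts=np.array([(lambda o,v:S.T@(o+v*(n@(M-o))/(n@v)-M))(*ray(d,cv(q))) for q in P])*1000
    ang=np.degrees(np.arctan2(pts[:,1],pts[:,0]));rad=np.hypot(pts[:,0],pts[:,1])
    sel=(rad>17)&(rad<26)
    # gap edges around 0 and 180
    for g in (0,180):
        e=(ang-g+180)%360-180
        s2=sel&(abs(e)<45);yy=pts[:,1]*(1 if g==0 else -1)
        for lo,hi in((17.5,19),(19,21),(21,23)):
            s3=s2&(rad>lo)&(rad<hi);p=yy[s3]
            if (p>0).any() and (p<0).any(): print(g,(lo,hi),"edges y",p[p>0].min().round(2),p[p<0].max().round(2))
    print("M",M.round(4));return M
E
python3 - <<'E'
from h import *
sockmeas(load("w1"),(248,188))
E
```

```text
ids [2, 3] outer [247.53 187.71] [204.8 211.4] inner [247.36 188.19] [132.3 135.1]
0 (17.5, 19) edges y 5.14 -5.48
0 (19, 21) edges y 5.86 -6.46
0 (21, 23) edges y 6.83 -7.2
180 (17.5, 19) edges y 5.84 -5.68
180 (19, 21) edges y 6.29 -6.38
180 (21, 23) edges y 6.97 -7.32
M [0.5994 0.148  0.2   ]
```

Emit:
move_arm([
  [[4.04,-0.5,-5.81,0.3,-0.4,0,-1],[8.08,-1,-11.6,0.6,-0.8,0,-1],[12.1,-1.5,-17.4,0.6,-0.8,0,-1],[16.2,-2,-23.2,0.6,-0.8,0,-1],[20.2,-2.5,-29,0.6,-0.8,0,-1],[24.2,-3,-34.9,0.6,-0.8,0,-1],[28.3,-3.5,-40.7,0.6,-0.8,0,-1],[32.3,-4,-46.5,0.6,-0.8,0,-1],[36.4,-4.5,-52.3,0.6,-0.8,0,-1],[40.4,-5,-58.1,0.6,-0.8,0,-1]],
])

```text
time_s: 2.7
position: [0.5333, 0.155, 0.2984]
ee_rot: [[0.57, 0.525, 0.631], [-0.068, 0.796, -0.601], [-0.819, 0.3, 0.49]]
ft_force: [0.1, -0.7, -0.5]
width: 0.996
```

Emit:
move_arm([
  [[4.04,-0.5,-5.81,0,0,0,-1],[8.08,-1,-11.6,0,0,0,-1],[12.1,-1.5,-17.4,0,0,0,-1],[16.2,-2,-23.2,0,0,0,-1],[20.2,-2.5,-29,0,0,0,-1],[24.2,-3,-34.9,0,0,0,-1],[28.3,-3.5,-40.7,0,0,0,-1],[32.3,-4,-46.5,0,0,0,-1],[36.4,-4.5,-52.3,0,0,0,-1],[40.4,-5,-58.1,0,0,0,-1]],
])

```text
time_s: 3.53
position: [0.5333, 0.155, 0.2985]
ee_rot: [[0.571, 0.767, -0.291], [-0.071, -0.308, -0.949], [-0.818, 0.563, -0.122]]
ft_force: [-0.2, -0.3, 0.5]
width: 1.0
```

Run:
```python
from h import *
S=sockR();R=toolR(S)@np.diag([1,-1,-1])
rel(R,np.array([.601,.1475,.2])+.12*S[:,2])
```

```text
t 3.53 rv deg [ 21.57  -2.52 -30.89] 37.8 shift cm [-0.06  0.09 -0.02] q [ 0.33 -0.01  1.8  -0.36  0.81  0.84] F [-0.2 -0.3  0.5] w 1.0
```

Emit:
move_arm([
  [[4.0,-0.5,-5.81,0,0,0,-1],[8.0,-1,-11.6,0,0,0,-1],[12,-1.5,-17.4,0,0,0,-1],[16.2,-2,-23.2,0,0,0,-1],[20.2,-2.4,-29,0,0,0,-1],[21.6,-2.5,-30.9,0,0,0,-1],[21.6,-2.5,-30.9,0,0,0,-1],[21.6,-2.5,-30.9,0,0,0,-1],[21.6,-2.5,-30.9,0,0,0,-1],[21.6,-2.5,-30.9,0,0,0,-1]],
])

```text
time_s: 4.37
position: [0.5334, 0.1549, 0.2984]
ee_rot: [[0.569, 0.434, -0.698], [-0.07, -0.821, -0.567], [-0.819, 0.371, -0.437]]
ft_force: [0.0, 0.7, 0.2]
width: 1.0
```

Run:
```python
from h import *
d=snap("wrist","w2")
c=proj(d,[[.601,.1475,.2]])[0];print(c)
crop(d,int(c[0])-40,int(c[1])-40,int(c[0])+40,int(c[1])+40,7,"c7")
sockmeas(d,c)
S=sockR();rel(toolR(S)@np.diag([1,-1,-1]),np.array([.601,.1475,.2])+.12*S[:,2])
```

```text
[253.86863479 190.93363853]
ids [1, 2] outer [252.57 190.75] [207.9 212.2] inner [253.12 190.7 ] [131.5 135.7]
0 (17.5, 19) edges y 5.63 -5.76
0 (19, 21) edges y 6.32 -6.68
0 (21, 23) edges y 7.02 -7.35
180 (17.5, 19) edges y 5.36 -5.39
180 (19, 21) edges y 5.85 -6.34
180 (21, 23) edges y 6.58 -7.3
M [0.6006 0.1485 0.2   ]
t 4.42 rv deg [ 0.2  -0.05 -0.33] 0.4 shift cm [-0.07  0.1  -0.01] q [ 0.33 -0.01  1.8  -0.35  0.82  1.49] F [-0.2 -0.  -0.3] w 0.997
```

View pics/w2.png

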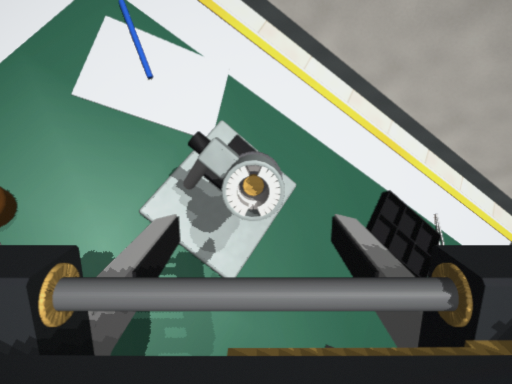

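```bash
sed -i 's/^SY=.*/SY=np.radians(-7.2); SM=np.array([.600,.1482,.2])/' h.py
python3 - <<'E'
from h import *
from cell import r
L=Ro.from_euler('z',8,degrees=True).as_matrix();R1=toolR(L)
Rm=Ro.from_euler('z',-85,degrees=True).as_matrix()@R1
rel(Rm,np.array([.51,-.1,.26])); rel(R1,np.array([.5018,-.2751,.22]))
R0=r.state()["ee_rot"]; print("z_s roll dir", (Rm@R0.T).round(2).tolist())
E
```

```text
t 4.42 rv deg [-17.35  32.86  67.32] 76.9 shift cm [ -2.34 -25.49  -3.84] q [ 0.33 -0.01  1.8  -0.35  0.82  1.49] F [-0.2 -0.  -0.3] w 0.997
t 4.42 rv deg [-45.09  16.11 148.26] 155.8 shift cm [ -3.16 -43.    -7.84] q [ 0.33 -0.01  1.8  -0.35  0.82  1.49] F [-0.2 -0.  -0.3] w 0.997
z_s roll dir [[0.27, -0.93, 0.26], [0.78, 0.37, 0.51], [-0.57, 0.07, 0.82]]
```

Emit:
move_arm([
  [[-1.6,3,6.2,-0.2,-2.5,0,-1],[-3.2,6.1,12.4,-0.5,-5,-0.4,-1],[-4.8,9.1,18.6,-0.7,-7.5,-0.8,-1],[-6.4,12.1,24.8,-0.9,-10,-1.2,-1],[-8,15.1,31,-1.2,-12.5,-1.6,-1],[-9.6,18.2,37.3,-1.4,-15,-2,-1],[-11.2,21.2,43.5,-1.6,-18,-2.5,-1],[-12.8,24.3,49.7,-1.9,-20.5,-3,-1],[-14.4,27.3,55.9,-2.1,-23,-3.4,-1],[-16,30.3,62.1,-2.3,-25.5,-3.8,-1]],
])

```text
time_s: 5.25
position: [0.51, -0.102, 0.2604]
ee_rot: [[0.152, 0.986, -0.065], [0.053, -0.074, -0.996], [-0.987, 0.148, -0.063]]
ft_force: [0.2, 0.4, -0.3]
width: 1.001
```

Run:
```python
from h import *
L=Ro.from_euler('z',8,degrees=True).as_matrix();R1=toolR(L)
rel(R1,np.array([.5018,-.2751,.22]))
```

```text
t 5.25 rv deg [ -9.98   3.6  101.78] 102.3 shift cm [ -0.82 -17.31  -4.04] q [-0.32  0.13  1.65  0.1   1.24 -0.27] F [ 0.2  0.4 -0.3] w 1.001
```

Emit:
move_arm([
  [[-0.7,0.3,7.1,-0.1,-1.8,-0.4,-1],[-1.4,0.5,14.2,-0.2,-3.6,-0.8,-1],[-2.1,0.8,21.3,-0.2,-5.4,-1.2,-1],[-2.8,1,28.4,-0.3,-7.2,-1.6,-1],[-3.5,1.2,35.5,-0.4,-9,-2,-1],[-4.2,1.5,42.6,-0.5,-10.8,-2.4,-1],[-4.9,1.7,49.7,-0.6,-12.6,-2.8,-1],[-5.6,2,56.8,-0.7,-14.4,-3.2,-1],[-6.3,2.2,63.9,-0.8,-16,-3.6,-1],[-7,2.5,71,-0.8,-17.3,-4,-1]],
])

```text
time_s: 6.08
position: [0.5022, -0.2744, 0.2201]
ee_rot: [[0.033, 0.385, 0.922], [0.047, 0.921, -0.386], [-0.998, 0.056, 0.012]]
ft_force: [-0.5, 0.2, 0.0]
width: 0.997
```

Run:
```python
from h import *
L=Ro.from_euler('z',8,degrees=True).as_matrix();R1=toolR(L)
rel(R1,np.array([.5018,-.2751,.22]))
```

```text
t 6.08 rv deg [-3.12  1.11 30.71] 30.9 shift cm [-0.04 -0.07 -0.01] q [-0.59  0.35  1.46  0.06  1.33 -1.78] F [-0.5  0.2  0. ] w 0.997
```

Emit:
move_arm([
  [[-0.7,0.3,7,0,0,0,-1],[-1.4,0.5,14,0,0,0,-1],[-2.1,0.8,21,0,0,0,-1],[-2.8,1,28,0,0,0,-1],[-3.1,1.1,30.7,0,0,0,-1],[-3.1,1.1,30.7,0,0,0,-1],[-3.1,1.1,30.7,0,0,0,-1],[-3.1,1.1,30.7,0,0,0,-1],[-3.1,1.1,30.7,0,0,0,-1],[-3.1,1.1,30.7,0,0,0,-1]],
])

```text
time_s: 6.92
position: [0.5024, -0.2732, 0.2205]
ee_rot: [[0.001, -0.132, 0.991], [0.001, 0.991, 0.132], [-1.0, 0.001, 0.001]]
ft_force: [-0.1, -0.3, -0.2]
width: 0.998
```

Run:
```python
from h import *
d=snap("wrist","w3")
L=Ro.from_euler('z',8,degrees=True).as_matrix();R1=toolR(L)
rel(R1,np.array([.5018,-.2751,.22]))
c=proj(d,[[.5018,-.2751,.094]])[0];print(c)
crop(d,int(c[0])-50,int(c[1])-50,int(c[0])+50,int(c[1])+50,6,"c8")
```

```text
t 6.97 rv deg [-0.06  0.04  0.41] 0.4 shift cm [-0.06 -0.19 -0.05] q [-0.56  0.35  1.46  0.    1.33 -2.27] F [-0.3 -0.8  0.1] w 1.002
[253.12510884 187.05753494]
```

View pics/c8.png

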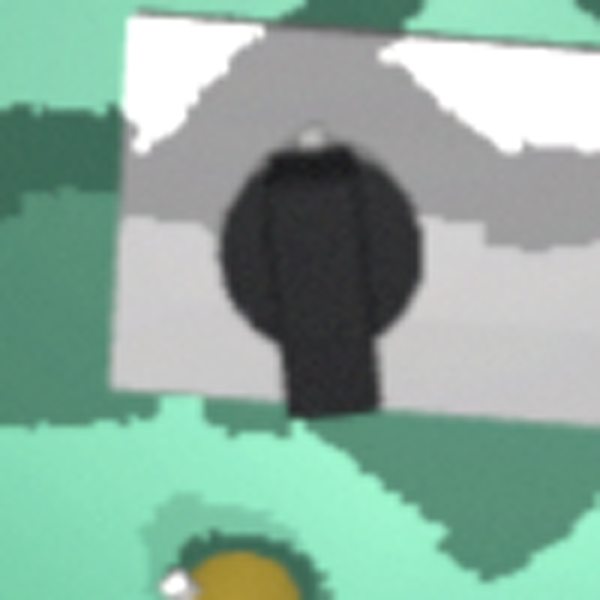

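View pics/w3.png

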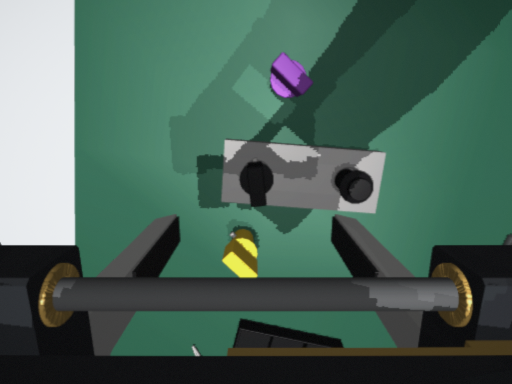

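Run:
```python
from h import *
d=load("w3")
f=lambda a,b,z:onplane(d,(203+(a+.5)/6-.5,137+(b+.5)/6-.5),z)
P=[f(a,b,.094) for a,b in [(273,178),(358,174),(380,410),(289,417)]]
P=np.array(P);print(P.round(4),P.mean(0).round(4))
for a,b in [(3,0),(2,1)]:
    v=P[a]-P[b];print(np.linalg.norm(v),np.degrees(np.arctan2(v[1],v[0])))
for a,b in [(1,0),(2,3)]:print(np.linalg.norm(P[a]-P[b]))
l,r_=f(220,250,.056),f(422,250,.056);print((l+r_)/2,np.linalg.norm(l-r_))
# holder corners near
for a,b in [(128,15),(110,387)]:print(f(a,b,.022))
```

```text
[[ 0.4823 -0.2825  0.094 ]
 [ 0.4799 -0.2692  0.094 ]
 [ 0.5179 -0.2604  0.094 ]
 [ 0.521  -0.2749  0.094 ]] [ 0.5003 -0.2717  0.094 ]
0.039433556739525526 11.042384775612632
0.03899968571455303 13.140077342541328
0.013462229302280302
0.014891035846377854
[ 0.50023727 -0.27225371  0.056     ] 0.03651480255066743
[ 0.46579085 -0.31441562  0.022     ]
[ 0.54056557 -0.3099717   0.022     ]
```

Emit:
move_arm([
  [[0,0,2,-0.1,0.05,-1,-1],[0,0,4.4,-0.2,0.1,-3,-1],[0,0,4.4,-0.2,0.1,-5,-1],[0,0,4.4,-0.2,0.1,-7,-1],[0,0,4.4,-0.2,0.1,-9,-1],[0,0,4.4,-0.2,0.1,-11,-1],[0,0,4.4,-0.2,0.1,-12.5,-1],[0,0,4.4,-0.2,0.1,-13.5,-1],[0,0,4.4,-0.2,0.1,-14,-1],[0,0,4.4,-0.2,0.1,-14.2,-1]],
])

```text
time_s: 7.8
position: [0.5003, -0.2721, 0.078]
ee_rot: [[0.0, -0.208, 0.978], [0.001, 0.978, 0.208], [-1.0, 0.001, 0.0]]
ft_force: [0.8, -0.5, -0.1]
width: 1.0
```

Run:
```python
from h import *
d=snap("wrist","w4")
R1=toolR(Ro.from_euler('z',12,degrees=True).as_matrix())
rel(R1,np.array([.5004,-.2722,.077]))
```

```text
t 7.85 rv deg [-0.06  0.03 -0.02] 0.1 shift cm [-0.01 -0.   -0.13] q [-0.56  0.5   1.6   0.    1.04 -2.34] F [ 0.6 -0.6 -0.8] w 1.003
```

View pics/w4.png

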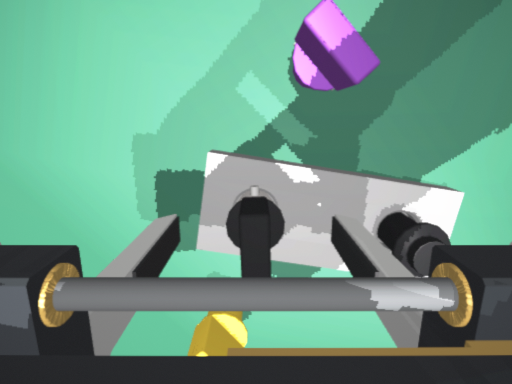

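The wing lies centred between the fingers at about (256,240), and its edges are parallel to the jaws, so I'll grip it.

Emit:
move_arm([
  [[0,0,0,0,0,0,0],[0,0,0,0,0,0,0.5],[0,0,0,0,0,0,1],[0,0,0,0,0,0,1],[0,0,0,0,0,0,1],[0,0,0,0,0,0,1],[0,0,0,0,0,0,1],[0,0,0,0,0,0,1],[0,0,0,0,0,0,1],[0,0,0,0,0,0,1]],
], squeeze=45)

```text
time_s: 8.68
position: [0.5004, -0.2721, 0.0784]
ee_rot: [[0.001, -0.209, 0.978], [0.001, 0.978, 0.209], [-1.0, 0.001, 0.001]]
ft_force: [0.3, 0.0, 0.6]
width: 0.326
```

Run:
```python
from h import *
d=snap("wrist","w5")
R1=toolR(Ro.from_euler('z',12,degrees=True).as_matrix())
rel(R1,np.array([.5004,-.2722,.077]))
from cell import r;print(r.state()["moment"])
```

```text
t 8.73 rv deg [-0.06  0.03 -0.03] 0.1 shift cm [ 0.   -0.01 -0.14] q [-0.56  0.5   1.6   0.    1.04 -2.34] F [-1.  -0.8  0.9] w 0.285
[ 0.09250784  0.03667009 -0.02468552]
```

View pics/w5.png

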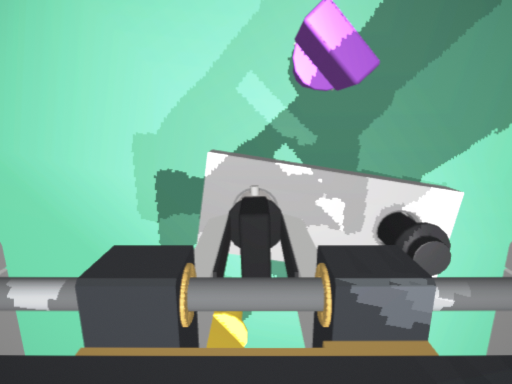

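Emit:
move_arm([
  [[0,0,0,0,0,0,1],[0,0,0,0,0,0,1],[0,0,0,0,0,0,1],[0,0,0,0,0,0,1],[0,0,0,0,0,0,1],[0,0,0,0,0,0,1],[0,0,0,0,0,0,1],[0,0,0,0,0,0.5,1],[0,0,0,0,0,1,1],[0,0,0,0,0,1.5,1]],
])

```text
time_s: 9.57
position: [0.5004, -0.2722, 0.094]
ee_rot: [[0.001, -0.208, 0.978], [0.001, 0.978, 0.208], [-1.0, 0.001, 0.001]]
ft_force: [-0.7, 0.6, -0.7]
width: 0.168
```

Run:
```python
from h import *
d=snap("wrist","w6")
R1=toolR(Ro.from_euler('z',12,degrees=True).as_matrix())
rel(R1,np.array([.5004,-.2722,.077]))
from cell import r;print(r.state()["moment"])
```

```text
t 9.62 rv deg [-0.01  0.11 -0.03] 0.1 shift cm [-0.04  0.02 -1.82] q [-0.56  0.48  1.59  0.    1.07 -2.34] F [0.4 0.  0.4] w 0.167
[ 0.03095851 -0.01812012  0.0370366 ]
```

View pics/w6.png

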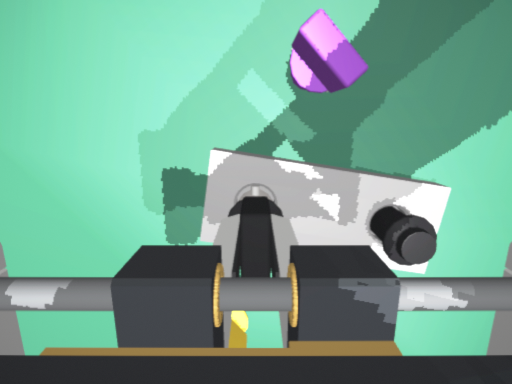

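```bash
cat >> h.py <<'E'
LZ=.0704
def ins(depth,turn=0):  # lamp origin depth below mouth
    S=sockR();Ls=S@Ro.from_euler('z',-turn,degrees=True).as_matrix()
    return toolR(Ls),SM+S[:,2]*(LZ-depth)
E
python3 - <<'E'
from h import *
R,p=ins(-.05);print(p);rel(R,p)
E
```

```text
[0.53148594 0.15685534 0.29862591]
t 9.62 rv deg [-10.66 -33.43  20.1 ] 40.4 shift cm [ 3.07 42.93 20.35] q [-0.56  0.48  1.59  0.    1.07 -2.34] F [0.4 0.  0.4] w 0.167
```

Emit:
move_arm([
  [[0,0,0,0,0,3,1],[0,0,0,0,0,6.5,1],[0,0,0,0,0,10,1],[0,0,0,0,0,13.5,1],[0,0,0,0,1.5,17,1],[-1,-3.3,2,0,4.5,19.5,1],[-2,-6.6,4,0,8,20.4,1],[-3,-10,6,0,11.5,20.4,1],[-4,-13.3,8,0,15,20.4,1],[-5,-16.6,10,0,18.5,20.4,1]],
])

```text
time_s: 10.45
position: [0.5, -0.0856, 0.2982]
ee_rot: [[0.296, -0.353, 0.888], [-0.059, 0.921, 0.386], [-0.953, -0.167, 0.251]]
ft_force: [1.6, 0.3, -1.4]
width: 0.168
```

Run:
```python
from h import *
R,p=ins(-.05);rel(R,p)
```

```text
t 10.45 rv deg [ -5.64 -16.74   9.92] 20.3 shift cm [ 3.15 24.25  0.05] q [-0.25 -0.02  1.73  0.02  1.12 -2.21] F [ 1.6  0.3 -1.4] w 0.168
```

Emit:
move_arm([
  [[-1,-3,1.8,0.3,3.5,0.5,1],[-2,-6,3.6,0.7,7,1,1],[-3,-9,5.4,1.1,10.5,1,1],[-4,-12,7.2,1.6,14,1,1],[-5,-15,9,2,17.5,1,1],[-5.6,-16.7,9.9,2.5,20,0.8,1],[-5.6,-16.7,9.9,2.9,22,0.5,1],[-5.6,-16.7,9.9,3.1,23.5,0.1,1],[-5.6,-16.7,9.9,3.1,23.5,0.1,1],[-5.6,-16.7,9.9,3.1,23.5,0.1,1]],
])

```text
time_s: 11.28
position: [0.5312, 0.1482, 0.2984]
ee_rot: [[0.565, -0.428, 0.706], [-0.072, 0.827, 0.558], [-0.822, -0.366, 0.436]]
ft_force: [0.3, -0.2, -1.2]
width: 0.164
```

Run:
```python
from h import *
R,p=ins(-.05);rel(R,p)
for n in("wrist","top","scene"): snap(n,n[0]+"7")
t=dict(load("t7"));s=load("s7")
crop(t,190,140,270,220,7,"c9");crop(s,250,130,350,230,6,"c10")
```

```text
t 11.28 rv deg [-0.04 -0.31  0.05] 0.3 shift cm [0.03 0.87 0.03] q [ 0.32 -0.02  1.81 -0.34  0.82 -1.66] F [ 0.3 -0.2 -1.2] w 0.164
```

View pics/w7.png

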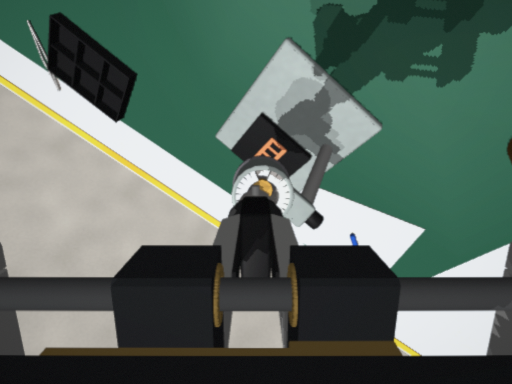

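View pics/c10.png

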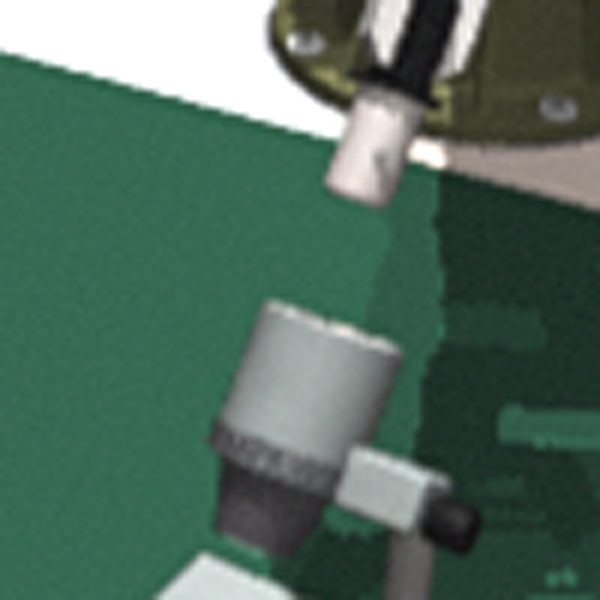

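View pics/c9.png

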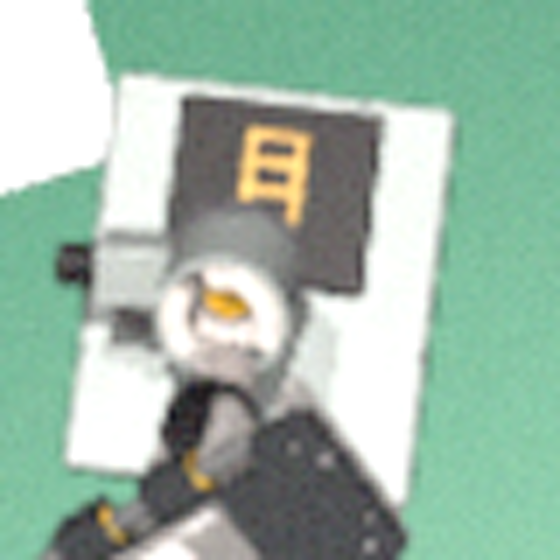

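Run:
```python
from h import *
from cell import r
s=r.state();R=s["ee_rot"];p=s["position"];print(s["time_s"])
d=load("s7")
lz=-R[:,0];o=p+R[:,0]*LZ
P=[o,o+lz*.004,o+lz*.044,SM,SM+sockR()[:,1]*.03,SM-sockR()[:,1]*.03]
q=proj(d,P);print(((q-[250,130]+.5)*6-.5).round(1))
# silhouettes of barrel at z=4 and 40 : +- perpendicular to view
for z in(.004,.042):
    c=o+lz*z;v=c-d["xyz"].ravel();n=np.cross(v,lz);n/=np.linalg.norm(n)
    print(((proj(d,[c-n*.014,c+n*.014])-[250,130]+.5)*6-.5).round(1))
n=np.cross(SM-d["xyz"].ravel(),sockR()[:,2]);n/=np.linalg.norm(n)
print("head rim",((proj(d,[SM-n*.03,SM+n*.03])-[250,130]+.5)*6-.5).round(1))
t=load("t7");print("top sock",((proj(t,[SM])-[190,140]+.5)*7-.5).round(1))
```

```text
11.4333
[[352.1 196.7]
 [355.6 187.1]
 [390.6  91.2]
 [331.1 323.1]
 [399.4 347. ]
 [261.9 298.9]]
[[322.1 175.1]
 [389.1 199.2]]
[[355.3  84.1]
 [422.6 108. ]]
head rim [[259.5 297.1]
 [402.9 349.2]]
top sock [[218.9 324.8]]
```

Run:
```python
from h import *
R,p=ins(-.01);rel(R,p)
print((-sockR()[:,2]).round(3))
```

```text
t 11.43 rv deg [-0.06 -0.25  0.17] 0.3 shift cm [ 2.29  0.7  -3.3 ] q [ 0.32 -0.02  1.81 -0.34  0.82 -1.66] F [-0.4 -0.  -0.7] w 0.169
[ 0.569 -0.072 -0.819]
```

Emit:
move_arm([
  [[0,-0.2,0,0,0.5,0,1],[0,-0.2,0,0,0.98,0,1],[0,-0.2,0,0,0.98,0,1],[0,-0.2,0.1,0.4,0.93,-0.6,1],[0,-0.2,0.1,0.8,0.88,-1.2,1],[0,-0.2,0.1,1.2,0.83,-1.8,1],[0,-0.2,0.1,1.7,0.77,-2.4,1],[0,-0.2,0.1,2.1,0.72,-3,1],[0,-0.2,0.1,2.28,0.7,-3.3,1],[0,-0.2,0.1,2.28,0.7,-3.3,1]],
])

```text
time_s: 12.27
position: [0.5543, 0.1546, 0.2642]
ee_rot: [[0.567, -0.427, 0.705], [-0.072, 0.826, 0.558], [-0.821, -0.367, 0.437]]
ft_force: [0.8, 0.5, -0.8]
width: 0.168
```

Run:
```python
from h import *
R,p=ins(-.01);rel(R,p)
R,p=ins(.01);rel(R,p)
for n in("wrist","top","scene"): snap(n,n[0]+"8")
t=dict(load("t8"));s=load("s8")
crop(load("w8"),210,140,310,240,6,"c12");crop(s,250,130,350,230,6,"c11")
```

```text
t 12.27 rv deg [-0.02 -0.17  0.04] 0.2 shift cm [-0.01 -0.06  0.17] q [ 0.32  0.07  1.8  -0.37  0.74 -1.62] F [ 0.8  0.5 -0.8] w 0.168
t 12.27 rv deg [-0.02 -0.17  0.04] 0.2 shift cm [ 1.13 -0.2  -1.47] q [ 0.32  0.07  1.8  -0.37  0.74 -1.62] F [ 0.8  0.5 -0.8] w 0.168
```

View pics/c12.png

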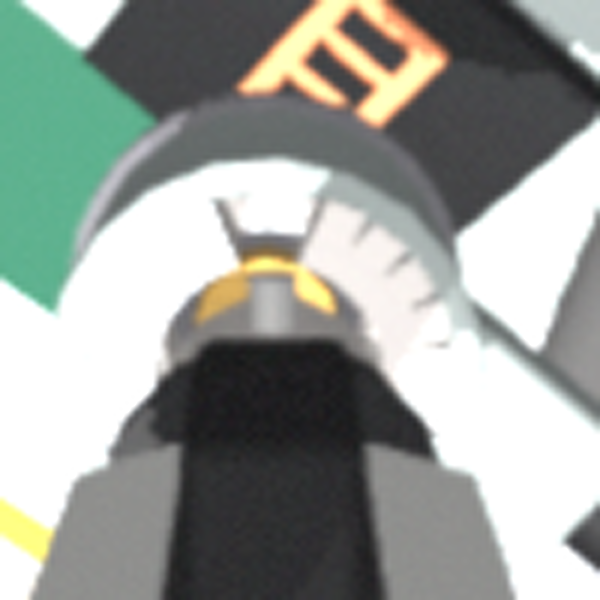

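View pics/c11.png

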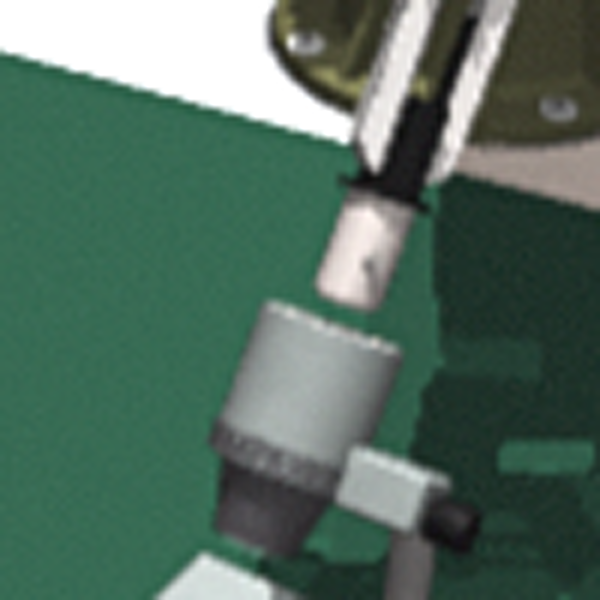

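Emit:
move_arm([
  [[0,-0.1,0,0.05,-0.06,0.1,1],[0,-0.2,0,0.2,-0.08,-0.1,1],[0,-0.2,0,0.35,-0.1,-0.35,1],[0,-0.2,0,0.5,-0.11,-0.55,1],[0,-0.2,0,0.65,-0.13,-0.8,1],[0,-0.2,0,0.8,-0.15,-1,1],[0,-0.2,0,0.95,-0.17,-1.2,1],[0,-0.2,0,1.1,-0.19,-1.4,1],[0,-0.2,0,1.13,-0.2,-1.47,1],[0,-0.2,0,1.13,-0.2,-1.47,1]],
])

```text
time_s: 13.25
position: [0.5655, 0.1528, 0.2505]
ee_rot: [[0.57, -0.425, 0.703], [-0.071, 0.826, 0.558], [-0.818, -0.369, 0.441]]
ft_force: [-0.1, -0.6, -1.8]
width: 0.165
```

```bash
cat >> h.py <<'E'
def stat():
    from cell import r
    s=r.state();S=sockR();o=s["position"]+s["ee_rot"][:,0]*LZ
    print("lamp in socket mm",(S.T@(o-SM)*1000).round(2),"F sock",(S.T@s["ft_force"]).round(1),"M sock",(S.T@s["moment"]).round(2),"t",round(s["time_s"],2),"w",round(s["width"],3))
    lx=s["ee_rot"][:,2];l=S.T@lx;print("turn deg",np.degrees(np.arctan2(l[1],l[0])).round(2),"tilt",(S.T@s["ee_rot"][:,0]).round(3),"q6",s["q"][5].round(2))
E
python3 - <<'E'
from h import *
stat();R,p=ins(.022);rel(R,p)
E
```

```text
lamp in socket mm [ 0.64 -0.16 -9.13] F sock [-1.2  0.3 -1.4] M sock [0.34 0.33 0.01] t 13.25 w 0.165
turn deg -0.05 tilt [ 0.002 -0.001 -1.   ] q6 -1.61
t 13.25 rv deg [-0.05  0.1   0.02] 0.1 shift cm [ 0.69 -0.11 -1.08] q [ 0.31  0.1   1.8  -0.38  0.7  -1.61] F [-0.1 -0.6 -1.8] w 0.165
```

Emit:
move_arm([
  [[0,0,0,0.05,-0.01,-0.1,1],[0,0,0,0.15,-0.02,-0.2,1],[0,0.1,0,0.22,-0.04,-0.34,1],[0,0.1,0,0.3,-0.05,-0.46,1],[0,0.1,0,0.38,-0.06,-0.58,1],[0,0.1,0,0.46,-0.07,-0.7,1],[0,0.1,0,0.54,-0.09,-0.84,1],[0,0.1,0,0.62,-0.1,-0.96,1],[0,0.1,0,0.69,-0.11,-1.08,1],[0,0.1,0,0.69,-0.11,-1.08,1]],
])

```text
time_s: 14.08
position: [0.5724, 0.1517, 0.2396]
ee_rot: [[0.569, -0.426, 0.703], [-0.071, 0.826, 0.558], [-0.819, -0.368, 0.44]]
ft_force: [-0.4, -0.0, -1.8]
width: 0.166
```

Run:
```python
from h import *
stat();R,p=ins(.030);rel(R,p)
d=snap("wrist","w9");crop(d,200,130,320,230,6,"c13")
s=snap("scene","s9");crop(s,250,130,350,230,6,"c14")
```

```text
lamp in socket mm [-2.0e-02  6.0e-02 -2.2e+01] F sock [-1.1  0.8 -1.3] M sock [ 0.3   0.34 -0.02] t 14.08 w 0.166
turn deg -0.05 tilt [ 0.  0. -1.] q6 -1.61
t 14.08 rv deg [-0.05 -0.    0.02] 0.1 shift cm [ 0.46 -0.06 -0.65] q [ 0.3   0.13  1.8  -0.38  0.68 -1.61] F [-0.4 -0.  -1.8] w 0.166
```

View pics/c13.png

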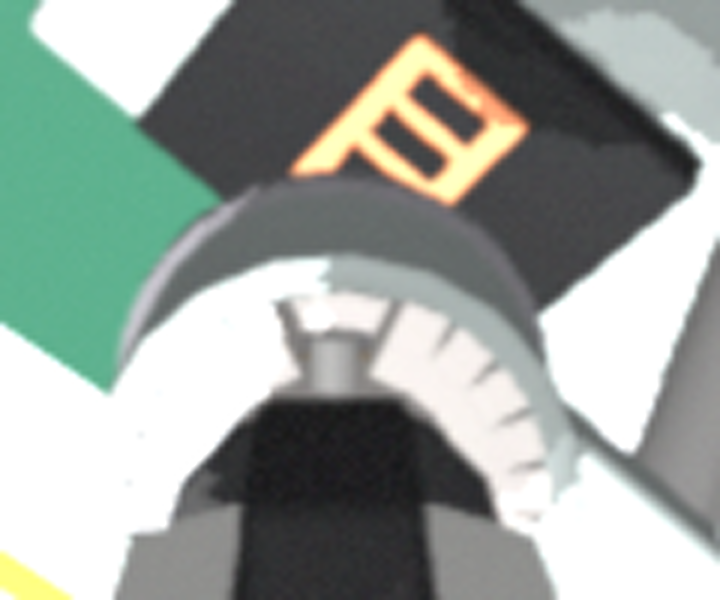

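View pics/c14.png

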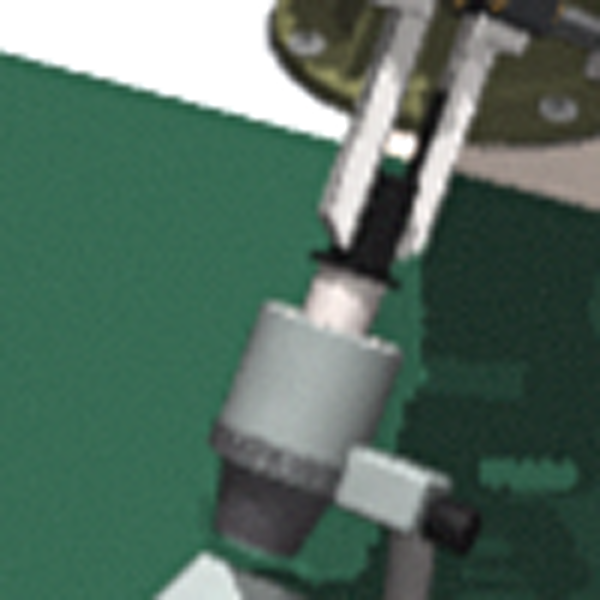

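The nose is 22 mm in. In the wrist view the pin at crop (335,365) sits centrally in the entry slot (285–390), and there is no contact force. I'll go on against the spring to about 33 mm.

Emit:
move_arm([
  [[0,0,0,0.07,-0.01,-0.1,1],[0,0,0,0.14,-0.02,-0.2,1],[0,0,0,0.21,-0.03,-0.3,1],[0,0,0,0.28,-0.04,-0.4,1],[0,0,0,0.35,-0.05,-0.5,1],[0,0,0,0.42,-0.05,-0.6,1],[0,0,0,0.49,-0.06,-0.7,1],[0,0,0,0.56,-0.07,-0.8,1],[0,0,0,0.63,-0.08,-0.9,1],[0,0,0,0.63,-0.08,-0.9,1]],
])

```text
time_s: 15.02
position: [0.5788, 0.151, 0.2309]
ee_rot: [[0.569, -0.426, 0.703], [-0.071, 0.826, 0.558], [-0.819, -0.368, 0.44]]
ft_force: [-3.2, 0.4, 3.1]
width: 0.168
```

Run:
```python
from h import *
stat();R,p=ins(.0395);rel(R,p)
```

```text
lamp in socket mm [  0.28  -0.06 -32.85] F sock [-0.6  0.5  4.4] M sock [0.37 0.56 0.  ] t 15.02 w 0.168
turn deg -0.05 tilt [ 0.001  0.    -1.   ] q6 -1.61
t 15.02 rv deg [-0.05  0.03  0.02] 0.1 shift cm [ 0.36 -0.05 -0.56] q [ 0.29  0.15  1.8  -0.39  0.66 -1.61] F [-3.2  0.4  3.1] w 0.168
```

Emit:
move_arm([
  [[0,0,0,0.05,-0.01,-0.08,1],[0,0,0,0.1,-0.01,-0.16,1],[0,0,0,0.15,-0.02,-0.24,1],[0,0,0,0.2,-0.03,-0.32,1],[0,0,0,0.25,-0.03,-0.4,1],[0,0,0,0.3,-0.04,-0.48,1],[0,0,0,0.36,-0.05,-0.56,1],[0,0,0,0.36,-0.05,-0.56,1],[0,0,0,0.36,-0.05,-0.56,1],[0,0,0,0.36,-0.05,-0.56,1]],
])

```text
time_s: 15.85
position: [0.5824, 0.1505, 0.2255]
ee_rot: [[0.57, -0.426, 0.703], [-0.071, 0.826, 0.558], [-0.819, -0.368, 0.441]]
ft_force: [-4.1, -0.7, 5.0]
width: 0.168
```

Run:
```python
from h import *
stat()
for a in(.0395,): R,p=ins(a);rel(R,p)
R,p=ins(.0395,82);rel(R,p)
print(sockR()[:,2]*-1)
```

```text
lamp in socket mm [ 2.400e-01 -1.000e-02 -3.932e+01] F sock [-1.1 -0.7  6.4] M sock [ 0.12  0.41 -0.08] t 15.85 w 0.168
turn deg -0.05 tilt [ 0.001  0.    -1.   ] q6 -1.61
t 15.85 rv deg [-0.06  0.05  0.01] 0.1 shift cm [-0.   -0.01 -0.02] q [ 0.29  0.16  1.79 -0.39  0.65 -1.61] F [-4.1 -0.7  5. ] w 0.168
t 15.85 rv deg [ 46.64  -5.82 -67.13] 82.0 shift cm [-0.   -0.01 -0.02] q [ 0.29  0.16  1.79 -0.39  0.65 -1.61] F [-4.1 -0.7  5. ] w 0.168
[ 0.56905361 -0.07188819 -0.81915204]
```

Emit:
move_arm([
  [[2.8,-0.36,-4.1,0,0,0,1],[5.7,-0.72,-8.2,0,0,0,1],[8.5,-1.08,-12.3,0,0,0,1],[11.4,-1.44,-16.4,0,0,0,1],[14.2,-1.8,-20.5,0,0,0,1],[17.1,-2.16,-24.6,0,0,0,1],[19.9,-2.5,-28.7,0,0,0,1],[22.8,-2.9,-32.8,0,0,0,1],[25.6,-3.2,-36.9,0,0,0,1],[25.6,-3.2,-36.9,0,0,0,1]],
])

```text
time_s: 16.68
position: [0.5825, 0.1506, 0.2256]
ee_rot: [[0.569, 0.201, 0.797], [-0.072, 0.978, -0.196], [-0.819, 0.054, 0.571]]
ft_force: [-4.6, 0.6, 5.4]
width: 0.168
```

Run:
```python
from h import *
stat()
R,p=ins(.0395,80);rel(R,p)
```

```text
lamp in socket mm [ 2.900e-01  1.000e-02 -3.927e+01] F sock [-0.6  0.5  7.1] M sock [0.25 0.35 0.03] t 16.68 w 0.168
turn deg -45.4 tilt [ 0.001 -0.    -1.   ] q6 -0.81
t 16.68 rv deg [ 19.69  -2.46 -28.35] 34.6 shift cm [-0.   -0.02 -0.03] q [ 0.29  0.16  1.79 -0.39  0.65 -0.81] F [-4.6  0.6  5.4] w 0.168
```

Turning freely. I'll go on to about 81°.

Emit:
move_arm([
  [[2.8,-0.36,-4.1,0,0,0,1],[5.7,-0.72,-8.2,0,0,0,1],[8.5,-1.08,-12.3,0,0,0,1],[11.4,-1.44,-16.4,0,0,0,1],[14.2,-1.8,-20.5,0,0,0,1],[17.1,-2.16,-24.6,0,0,0,1],[19,-2.4,-27.4,0,0,0,1],[20,-2.5,-28.8,0,0,0,1],[20,-2.5,-28.8,0,0,0,1],[20,-2.5,-28.8,0,0,0,1]],
])

```text
time_s: 17.52
position: [0.5825, 0.1506, 0.2256]
ee_rot: [[0.569, 0.621, 0.54], [-0.072, 0.691, -0.719], [-0.819, 0.371, 0.438]]
ft_force: [-4.2, 0.6, 6.3]
width: 0.171
```

Run:
```python
from h import *
stat()
R,p=ins(.031,80.5);rel(R,p)
```

```text
lamp in socket mm [  0.25   0.   -39.28] F sock [ 0.2 -0.   7.6] M sock [ 0.12  0.35 -0.02] t 17.52 w 0.171
turn deg -80.24 tilt [ 0.  0. -1.] q6 -0.21
t 17.52 rv deg [ 0.13 -0.02 -0.22] 0.3 shift cm [-0.49  0.05  0.67] q [ 0.29  0.16  1.79 -0.39  0.65 -0.21] F [-4.2  0.6  6.3] w 0.171
```

Emit:
move_arm([
  [[0,0,0,-0.06,0.01,0.08,1],[0,0,0,-0.12,0.01,0.17,1],[0,0,0,-0.18,0.02,0.26,1],[0,0,0,-0.24,0.03,0.34,1],[0,0,0,-0.3,0.04,0.43,1],[0,0,0,-0.36,0.05,0.51,1],[0,0,0,-0.42,0.05,0.6,1],[0,0,0,-0.45,0.06,0.65,1],[0,0,0,-0.45,0.06,0.65,1],[0,0,0,-0.45,0.06,0.65,1]],
])

```text
time_s: 18.35
position: [0.5779, 0.1511, 0.2319]
ee_rot: [[0.569, 0.62, 0.54], [-0.072, 0.691, -0.719], [-0.819, 0.37, 0.438]]
ft_force: [-0.6, 1.4, 4.1]
width: 0.168
```

Run:
```python
from h import *
stat()
d=snap("wrist","w10")
s=snap("scene","s10");crop(s,250,130,350,230,6,"c15")
```

```text
lamp in socket mm [  0.1    0.09 -31.44] F sock [ 2.2 -0.1  3.8] M sock [ 0.07 -0.27  0.  ] t 18.35 w 0.168
turn deg -80.22 tilt [-0.  0. -1.] q6 -0.21
```

View pics/c15.png

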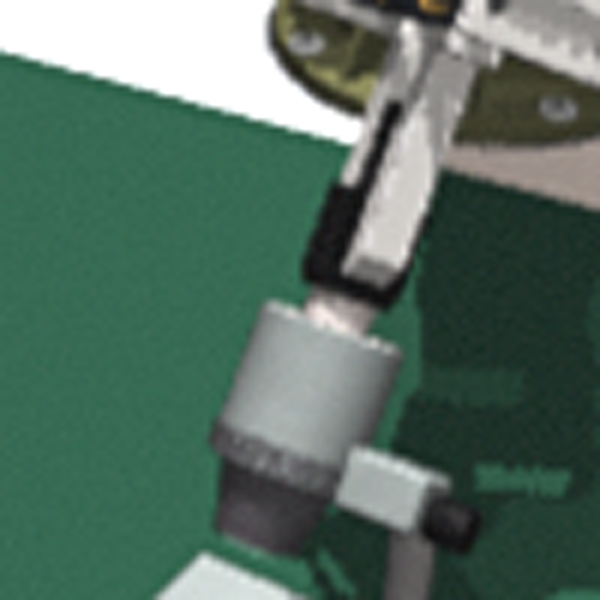

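View pics/w10.png

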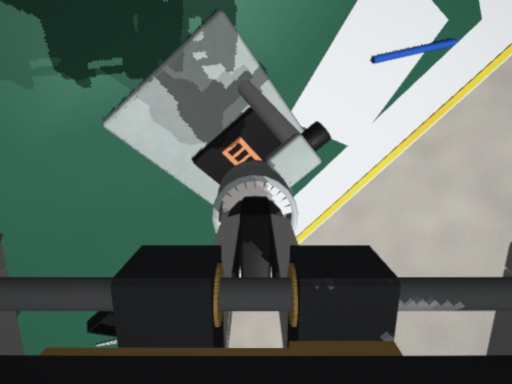

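Emit:
move_arm([
  [[0,0,0,-0.02,0,0.03,1],[0,0,0,-0.04,0,0.06,1],[0,0,0,-0.06,0.01,0.09,1],[0,0,0,-0.06,0.01,0.09,1],[0,0,0,-0.06,0.01,0.09,1],[0,0,0,-0.06,0.01,0.09,1],[0,0,0,-0.06,0.01,0.09,1],[0,0,0,-0.06,0.01,0.09,1],[0,0,0,-0.06,0.01,0.09,1],[0,0,0,-0.06,0.01,0.09,1]],
])

```text
time_s: 19.28
position: [0.5772, 0.1511, 0.2327]
ee_rot: [[0.569, 0.621, 0.54], [-0.072, 0.691, -0.719], [-0.819, 0.37, 0.438]]
ft_force: [4.7, 2.2, 2.6]
width: 0.167
```

Run:
```python
from h import *
stat()
```

```text
lamp in socket mm [-1.000e-02  1.000e-01 -3.044e+01] F sock [ 5.6 -1.1 -0.4] M sock [-0.06 -0.85  0.02] t 19.28 w 0.167
turn deg -80.23 tilt [-0.  0. -1.] q6 -0.21
```

Axial force falls to about 0 when I pull past 31 mm, so the pins are seated in the notches. I'll relax 0.6 mm and let go.

Emit:
move_arm([
  [[0,0,0,0.03,0,-0.05,1],[0,0,0,0.04,0,-0.06,1],[0,0,0,0.04,0,-0.06,0.6],[0,0,0,0.04,0,-0.06,0],[0,0,0,0.04,0,-0.06,-0.2],[0,0,0,0.04,0,-0.06,-0.2],[0,0,0,0.04,0,-0.06,-0.2],[0,0,0,0.04,0,-0.06,-0.2],[0,0,0,0.04,0,-0.06,-0.2],[0,0,0,0.04,0,-0.06,-0.2]],
])

```text
time_s: 20.12
position: [0.5776, 0.1511, 0.2321]
ee_rot: [[0.568, 0.621, 0.54], [-0.072, 0.691, -0.719], [-0.82, 0.37, 0.438]]
ft_force: [-0.3, -1.6, -0.4]
width: 0.593
```

Run:
```python
from h import *
stat()
d=snap("wrist","w11")
crop(d,200,130,320,230,6,"c16")
```

```text
lamp in socket mm [ -0.09   0.17 -31.15] F sock [-1.3 -1.1 -0.3] M sock [0.13 0.26 0.07] t 20.12 w 0.593
turn deg -80.22 tilt [-0.001  0.    -1.   ] q6 -0.21
```

View pics/w11.png

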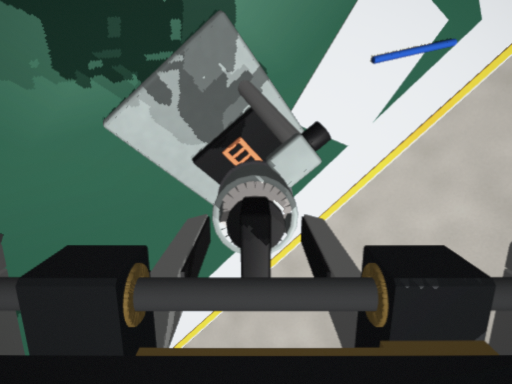

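Emit:
move_arm([
  [[0,0,0,-0.3,0.04,0.5,-0.2],[0,0,0,-1,0.13,1.5,-0.2],[0,0,0,-2,0.25,2.9,-0.2],[0,0,0,-3,0.4,4.3,-0.2],[0,0,0,-4,0.5,5.8,-0.2],[0,0,0,-5,0.6,7.2,-0.2],[0,0,0,-6,0.75,8.6,-0.2],[0,0,0,-7,0.9,10.1,-0.2],[0,0,0,-7,0.9,10.1,-0.2],[0,0,0,-7,0.9,10.1,-0.2]],
])

```text
time_s: 21.0
position: [0.5074, 0.1604, 0.3343]
ee_rot: [[0.57, 0.619, 0.539], [-0.071, 0.691, -0.719], [-0.818, 0.372, 0.438]]
ft_force: [0.0, -0.2, 0.4]
width: 0.6
```

Run:
```python
from h import *
stat()
d=snap("wrist","w12");crop(d,190,120,320,230,6,"c17")
s=snap("scene","s12");crop(s,250,130,350,230,6,"c18")
snap("top","t12")
S=sockR();Ls=S@Ro.from_euler('z',-80,degrees=True).as_matrix()
for dep in(.031,.026,.039):
  o=SM-S[:,2]*dep
  P=[o+Ls@np.array(v) for v in[(.02,.008,.086),(.02,-.008,.086),(-.02,-.008,.086),(-.02,.008,.086)]]+[o+S[:,2]*.048]
  print(dep,((proj(d,P)-[190,120]+.5)*6-.5).round(0).tolist(),((proj(s,P)-[250,130]+.5)*6-.5).round(0).tolist())
```

```text
lamp in socket mm [7.900e-01 4.000e-02 9.317e+01] F sock [ 0.1 -0.3  0.3] M sock [0.17 0.25 0.01] t 21.0 w 0.6
turn deg -80.23 tilt [ 0.002  0.    -1.   ] q6 -0.23
0.031 [[438.0, 566.0], [334.0, 567.0], [331.0, 310.0], [438.0, 310.0], [386.0, 387.0]] [[345.0, 179.0], [328.0, 173.0], [413.0, 204.0], [431.0, 210.0], [346.0, 283.0]]
0.026 [[439.0, 576.0], [333.0, 577.0], [330.0, 316.0], [439.0, 315.0], [386.0, 394.0]] [[350.0, 167.0], [332.0, 161.0], [417.0, 192.0], [435.0, 198.0], [350.0, 271.0]]
0.039 [[437.0, 551.0], [336.0, 551.0], [332.0, 301.0], [437.0, 301.0], [386.0, 378.0]] [[338.0, 198.0], [321.0, 192.0], [406.0, 223.0], [424.0, 229.0], [339.0, 302.0]]
```

View pics/c17.png

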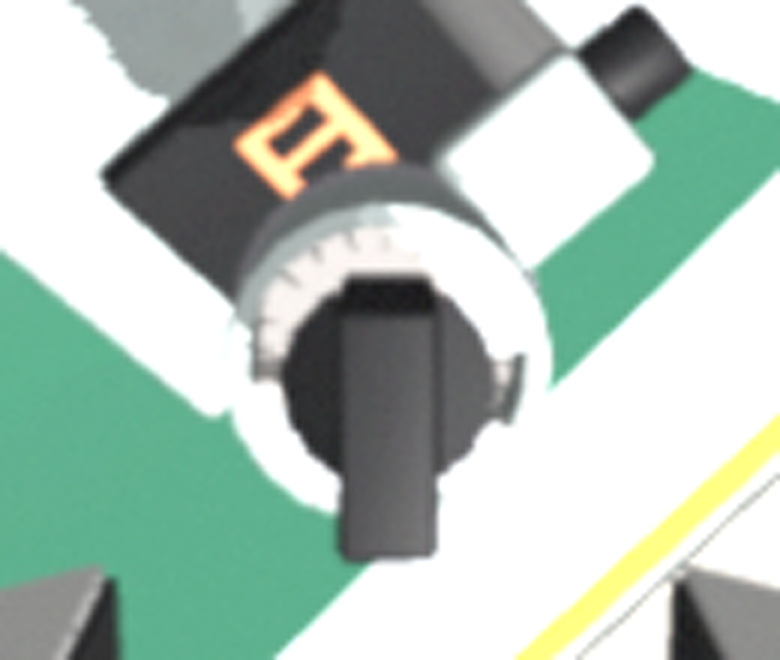

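View pics/c18.png

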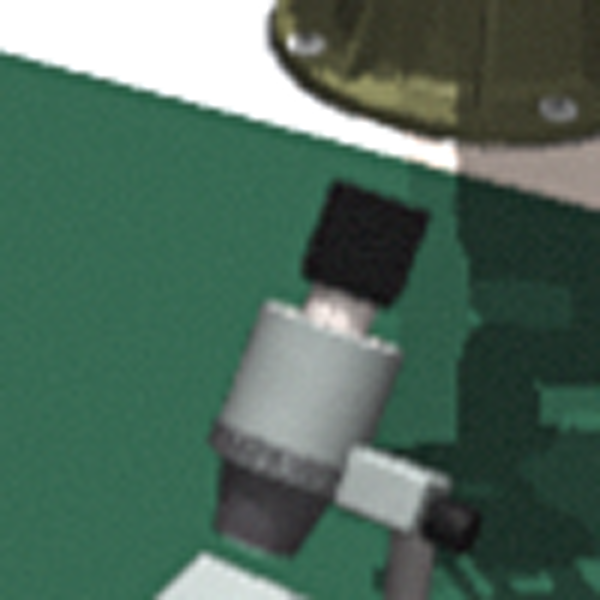

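View pics/s12.png

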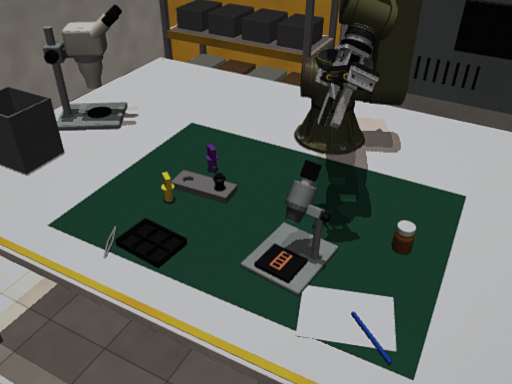

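The released lamp's wing top in the scene crop runs from (337,178) to (428,210). That fits the prediction for 31 mm depth at 80° of turn, not the unlocked depth of 26 mm. The plug, jar and tray look unmoved, and the gripper is clear.

Run:
```python
from cell import r
print(r.sign_off())
```

```text
the job is handed in; nothing more can be done
None
```

I took the lamp from its holder, pushed it into the tilted head to about 39.3 mm, turned it 80° clockwise and let the spring bring it back to about 31 mm. Then I let go and backed the gripper about 12 cm clear. I handed the job in at about 21 s of the 58 s allowed; no verdict came back.

**Last checks:**
- **Pull test:** before release, a small outward pull of about 1 mm took the axial force from 3.8 N to about 0, so the pins were holding in the notches. It also gave a side force of about 5.6 N, so contact was probably uneven. I relaxed it 0.6 mm before opening.
- **Depth and turn:** after release, the wing in the scene and wrist pictures fitted the seated depth of 31 mm at 80° and not the unlocked 26 mm. The fit was not perfect: the wing's far end sat about 1 pixel off in the wrist picture.
- **Other items:** the plug, jar and tray look unmoved in the last scene picture; I judged this by eye and did not measure it.
- **Disagreement:** the top and scene cameras placed the socket mouth about 4 mm from where two opposite wrist views put it. I used the wrist average, and the lamp went in without side contact.

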